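# Spring open the pad case

## Robot

A 7-joint arm with a two-finger parallel gripper is mounted at the origin on the work surface. World frame = base frame: x ahead of the robot, y to its left, z up, the work surface at z = 0. Lengths are in m, angles in rad, forces in N, time in s.
With the tool pointing down it reaches from about 0.425 to 0.95 m from the base axis. Payload 4.7 kg.
Tool frame: the origin (TCP) lies on the centre line of the jaws, within the pads' length; the fingertips stand robot.nose_length ahead of it and the grasp point (between the pads) lies 8 mm behind it (robot.nose_length is the distance from the TCP to the fingertips, in m); z points along the fingers, x is the direction in which the jaws open and shut, and the axes are right-handed (so a half turn about z gives the same grasp; the last joint's range is limited). The gripper opens to 85 mm and grips with 20 to 120 N. Pads are 22 mm wide; open, the fingers measure 114 mm over their backs; the gripper's body (76 mm by 85 mm) begins 54 mm behind the grasp point. The pads swing forward as they close: fully open they stand 13 mm farther back than shut.
Start: joints at [1.227, 0.469, -0.049, 1.532, 0.024, 1.141, -0.082], TCP at [0.209, -0.642, 0.242] pointing down, gripper open.
Joint ranges: [-2.59, 2.59], [-0.33, 1.99], [-1.39, 1.29], [0.1, 2.45], [-1.04, 4.18], [0.21, 1.99], [-2.66, 2.66]. Speed limits (rad/s): [2.57, 2.57, 3.14, 3.14, 3.14, 3.14, 3.14].

## Interface

Orientations are given as [roll, pitch, yaw] about the fixed x, y, z axes, in that order (R = Rz(yaw) Ry(pitch) Rx(roll)).
In Python, from plant import robot gives the robot as it stands. Calls block until the motion is done:
- robot.goto(position, orientation): joint-space move of the TCP to a pose.
- robot.move_straight(position, vel=0.15, attitude=None, contact_N=None): straight line of the TCP; attitude=None keeps the orientation; vel is the mean speed in m/s. With contact_N (N) it stops when the force on the tool has changed by that much, and returns True; else False.
- robot.move_joints(angles): joint-space move.
- robot.grip(opening, strength=None): opening from 0.0 (shut) to 1.0 (fully open); strength is the grip in N (None keeps the last); returns when the fingers have stopped.
- robot.sleep(seconds).
- robot.inverse_kinematics(position, orientation): joint angles nearest the present ones, or None.
- robot.sense(): the state.
- robot.grab_frame(name): name is "scene" or "top"; returns a dict with "image" (384x512x3 uint8, red, green, blue), "range_z" (384x512 float32, m along the optical axis (not along the pixel's ray), 0 where there is no reading), "fx", "fy", "cx", "cy" (pixels), "dist_coeffs" ([k1, k2, p1, p2, k3] as OpenCV has them; the pictures are not rectified), "R" (3x3) and "t" (3): a world point X has camera coordinates R X + t. Camera axes: x right, y down, z forward; pixel columns grow to the right and rows downward; lengths in m; the calibration is good to about 2 mm. A picture is of the moment at which its call begins.
A pose or a line that the arm cannot do raises robot.IKError and nothing moves.
- robot.close_job(): hands the job in, once; it reports no verdict.
The state is a dict: "t": time; "joint_pos": joint angles; "joint_velocities": joint speeds; "effort": joint torques, N m; "tcp_pos": TCP position; "tcp_rot": TCP orientation; "wrist_force": force on the tool from outside, world axes, zero at the start; "torque": the same for the moment, N m; "opening": opening from 0.0 (shut) to 1.0 (fully open).
Only numpy, scipy, OpenCV 4.12 (cv2) and the standard library are available. Lean on these libraries where they do the work, as an engineer would, in place of code of your own. Each camera call takes 0.05 s, during which the arm holds its last target. There are 200 camera calls.

## Task

Open the walnut pad case on the bench: press down the release tab at its front so that the lid springs up, let go of the tab, then push the lid back with the fingers until it is fully open and rests there by itself. Only press and push: do not lift, tip or shift the case, and leave the bell, the ring key, the pad slick and the alcohol lamp base where they are.

Things in the scene. Friction and masses are not known exactly. Their poses are not given: they have to be found in the camera images.
- case: pad case: dark steel base plate 172 x 120 x 12 mm, on it a walnut box 100 x 110 mm with its rim 52 mm above the bench. About 1.5 kg, standing loose. Origin on the bench surface; x points from the tab (front) over the box to the lid's hinge (back), y along the hinge, z up. In these axes ('case x') the base spans x -96 to +76 mm, the box x -30 to +70 mm, y -55 to +55 mm
- tab_pad (a point): middle of the flat top of the release tab, a steel plate 40 x 40 mm at case x -77 mm, height 44 mm at rest, with free space below. It is one end of a sprung rocker pivoted at case x -48 mm, height 40 mm; the other end is a 30 mm wide hook that stands up between tab and box (case x -48 to -32 mm, top 61 mm above the bench) and holds down the lid's front edge
- tab (a joint): turn of the rocker, rad: 0 at rest, 0.32 pressed right down to its stop (tab middle then about 9 mm lower). The hook frees the lid at about 0.2 (about 6 mm of press). Pressing right down takes 3 to 5 N at the tab's middle; it springs back when let go
- lid (a joint): angle of the lid, rad: 0 shut (up to 0.02 against the hook). Once freed, a spring lifts it within about a second to 1.05, where it stays, resting on the spring. Past about 1.57 (upright) it falls on slowly by its own weight to its stop at 1.92, fully open; let go before upright it sinks back to 1.05. Light: 0.12 kg, under 2 N to push
- lid_edge (a point): middle of the lid's free front edge (moves with the lid). The lid is a flat aluminium plate, 106 mm from hinge to this edge, 110 mm wide along case y, 4 mm thick. Edge when shut: case x -36 mm, height 54 mm; sprung up to 1.05 rad: case x +17 mm, height 146 mm; upright: case x +70 mm, height 160 mm
- lid_hinge (a point): the middle of the lid's hinge line, which runs along case y at case x +70 mm, height 54 mm
- bell: a grey plastic clarinet bell with a nickel ring, standing loose on its wide mouth, 76 mm across and 96 mm high, to one side of the case. Origin at the centre of its underside
- lamp_base: a small bronze alcohol lamp base, unlit, loose, 68 mm across and 60 mm high, on the other side of the case. Origin at the centre of its underside
- ring_key: a nickel clarinet ring key lying loose beside the case, about 45 x 34 mm, 7 mm high. Origin under the centre of its ring
- pad_slick: a steel pad slick lying loose in front of the case, 150 mm long (its x), 18 mm wide, 7 mm high. Origin on the bench under it, near its middle

How it is judged:
By the outcome, as a careful person would: the job done as asked, in the order asked, and still so for the second after the job is handed in, with the robot touching nothing.
It also fails if it takes over 40 s, if anything falls off the work surface, if the arm or the gripper's body presses on something with over 40 N, if the wrist force passes 120 N, or if a joint passes its speed limit or range.

## Working session

There is one attempt and no reset: what is moved stays moved. The work goes in short steps, each a Python script; the robot and the scene stay as the last script left them, time stands still between calls to the robot, and variables do not carry over. Pictures are saved under pics/ and viewed, about 8 in all and at most 12, crops included, and the job is handed in when it is done.

```bash
mkdir -p pics; ls; python3 - <<'E'
from plant import robot
import cv2,numpy as np
for n in("scene","top"):
    f=robot.grab_frame(n); np.savez(f"{n}0.npz",**f)
    cv2.imwrite(f"pics/{n}0.png",f["image"][:,:,::-1])
    print(n,f["fx"],f["cx"],f["cy"],f["dist_coeffs"],-f["R"].T@f["t"],f["R"][2])
s=robot.sense();print(robot.nose_length,s["tcp_pos"],s["tcp_rot"],s["t"],s["opening"])
E
```

```text
pics
scene 400.62106510674374 255.75064288677248 193.84558220556906 [-0.07250092  0.          0.          0.          0.        ] [ 1.15770208 -0.1596949   0.58616833] [-0.75110565  0.23663898 -0.61631347]
top 405.00789003966776 254.00159265319886 191.49059217872124 [-0.03532666  0.          0.          0.          0.        ] [0.36476389 0.02199369 0.85011394] [ 0.22883744  0.00539386 -0.97344971]
0.011 [ 0.20886596 -0.64137744  0.24138473] [ 3.14153641e+00  1.68840202e-03 -1.25597707e+00] 0.1 0.9959037502283825
```

View pics/top0.png

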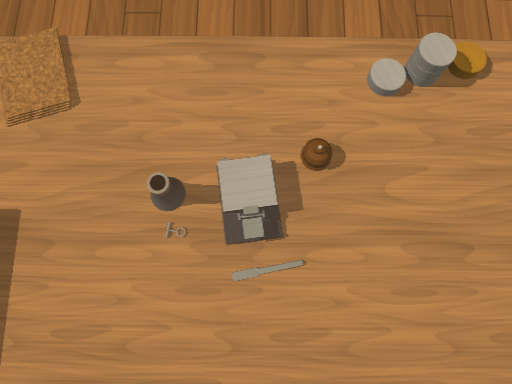

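View pics/scene0.png

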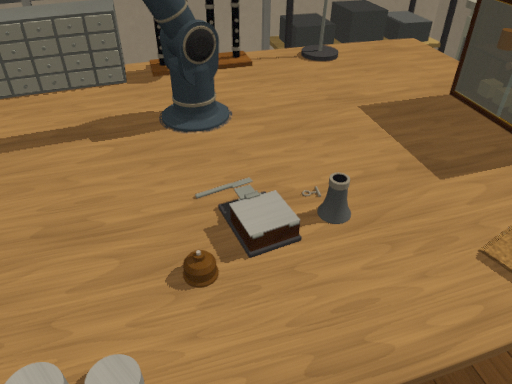

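The top view shows the lid at about (248,184), the tab at (253,228) towards the robot, the bell at (167,192), the lamp at (317,154) and the slick at (268,270). The scene view agrees. Next I'll get the case pose from depth and pixels.

```bash
cat > h.py <<'E'
import numpy as np, cv2
def cloud(f):
    K=np.array([[f["fx"],0,f["cx"]],[0,f["fy"],f["cy"]],[0,0,1]])
    u,v=np.meshgrid(np.arange(512.),np.arange(384.))
    n=cv2.undistortPoints(np.stack([u,v],-1).reshape(-1,1,2),K,np.array(f["dist_coeffs"])).reshape(384,512,2)
    r=np.dstack([n,np.ones((384,512))])
    P=(r*f["range_z"][...,None]-f["t"])@f["R"]
    P[f["range_z"]==0]=np.nan
    return P, r@f["R"], -f["R"].T@f["t"]
def onplane(f,pix,z):
    P,d,c=cloud(f); pix=np.round(np.array(pix)).astype(int)
    d=d[pix[:,1],pix[:,0]]; return c+d*((z-c[2])/d[:,2])[:,None]
E
python3 - <<'E'
import numpy as np,cv2
from h import *
f=dict(np.load("top0.npz")); P,d,c=cloud(f); im=f["image"].astype(int)
z=P[...,2]; roi=np.zeros(z.shape,bool); roi[145:260,205:295]=1
print("bench z",np.nanmedian(z[300:340,200:300]))
sat=im.max(2)-im.min(2)
def rect(m,zz,name):
    m=cv2.morphologyEx(m.astype(np.uint8),cv2.MORPH_OPEN,np.ones((3,3)))
    n,l,s,_=cv2.connectedComponentsWithStats(m); 
    if n<2: print(name,"none");return
    k=1+np.argmax(s[1:,4]); m=l==k
    X=c+d[m]*((zz-c[2])/d[m][:,2])[:,None]
    r=cv2.minAreaRect((X[:,:2]*1000).astype(np.float32)); print(name,m.sum(),"z",np.nanmedian(z[m]),r, cv2.boxPoints(r).round().tolist())
lid=roi&(sat<40)&(im.mean(2)>110); lid[206:]=0
tab=roi&(sat<40)&(im.mean(2)>90); tab[:219]=0
rect(lid,.056,"lid"); rect(tab,.044,"tab")
allc=roi&(z>.006); rect(allc,.03,"all")
dark=roi&(sat<40); 
for n,(x0,x1,y0,y1) in dict(bell=(140,195,165,215),lamp=(295,340,130,175),key=(155,195,218,245),slick=(225,310,255,285)).items():
    q=P[y0:y1,x0:x1].reshape(-1,3); q=q[q[:,2]>.004]; print(n,q.min(0),q.max(0),len(q))
cv2.imwrite("pics/crop.png",cv2.resize(f["image"][140:290,140:350,::-1],None,fx=3.8,fy=3.8,interpolation=cv2.INTER_CUBIC))
E
```

```text
bench z 7.485253808939312e-05
lid 2642 z 0.056145278989651395 ((572.0552978515625, 41.926734924316406), (108.72334289550781, 110.77581787109375), 8.214827537536621) [[510.0, 89.0], [526.0, -21.0], [634.0, -5.0], [618.0, 105.0]]
tab 388 z 0.04391767785155466 ((479.7937316894531, 28.5335636138916), (39.46205520629883, 40.8359375), 7.418482303619385) [[458.0, 46.0], [463.0, 6.0], [502.0, 11.0], [497.0, 51.0]]
all 4639 z 0.05495543774249331 ((545.45556640625, 38.21730041503906), (181.17039489746094, 114.92457580566406), 8.242478370666504) [[448.0, 82.0], [464.0, -32.0], [643.0, -6.0], [627.0, 108.0]]
bell [0.51632584 0.16594066 0.00404457] [0.61702234 0.26660165 0.10006552] 1105
lamp [ 0.60839358 -0.14103665  0.0040427 ] [ 0.70361486 -0.06971418  0.06383003] 791
key [0.4613798  0.15443181 0.00400452] [0.50423171 0.23305927 0.0086299 ] 81
slick [ 0.37178069 -0.07392176  0.00400825] [0.42685309 0.0685977  0.01179558] 326
```

View pics/crop.png

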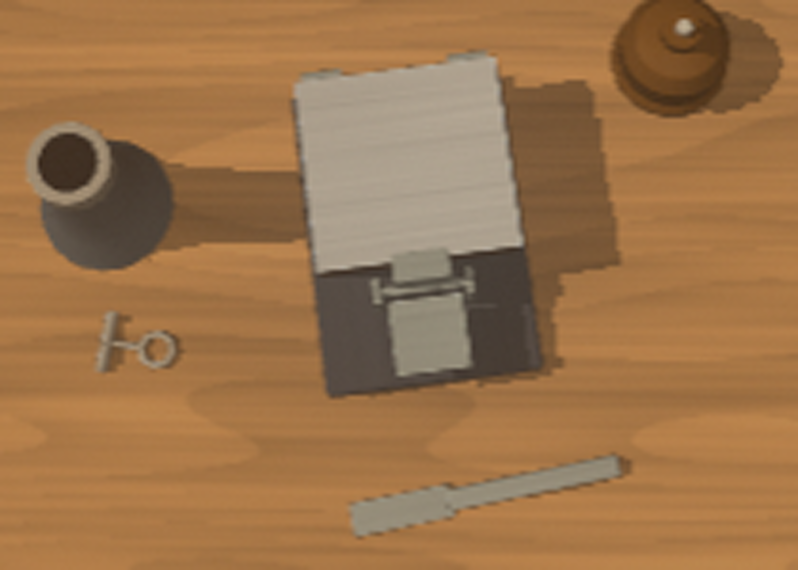

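Tab centre is at (0.480, 0.0285), yaw is about 8.2°, and the lid agrees, so the case origin is about (0.556, 0.0395). Next I'll go above the tab with the fingers shut.

```bash
cat >> h.py <<'E'
YAW=np.radians(8.2); C=np.array([.5560,.0395]); O=[np.pi,0,YAW-np.pi/2]
def W(x,y,z): 
    return [C[0]+x*np.cos(YAW)-y*np.sin(YAW), C[1]+x*np.sin(YAW)+y*np.cos(YAW), z]
E
python3 - <<'E'
from plant import robot
from h import *
robot.grip(0.0); n=robot.nose_length; print(n)
robot.goto(W(-.080,0,.044+.10+n),O)
robot.move_straight(W(-.080,0,.044+.025+n),vel=.1)
s=robot.sense();print(s["t"],s["tcp_pos"],s["wrist_force"],s["opening"])
f=robot.grab_frame("scene");g=robot.grab_frame("top")
a=cv2.resize(f["image"][130:290,180:380,::-1],None,fx=2,fy=2);b=cv2.resize(g["image"][130:290,160:360,::-1],None,fx=2,fy=2)
cv2.imwrite("pics/above.png",np.hstack([a,b]))
E
```

```text
0.011
4.3417 [0.477256   0.02822254 0.08038491] [-0.53564689 -0.19689546  0.198555  ] -0.0029766318173114585
```

View pics/above.png

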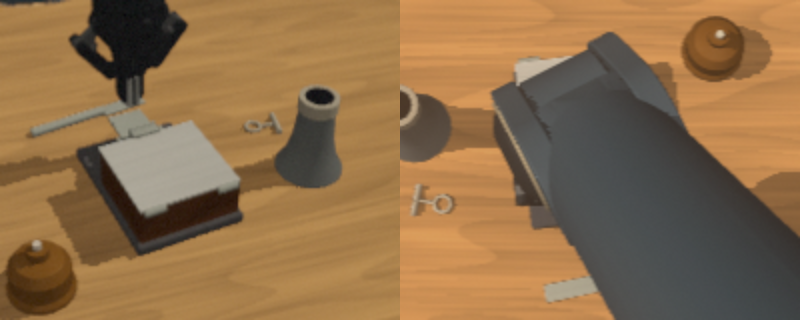

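The shut fingertips are at about (135,100) in the left crop, just above the tab; the arm hides the case in the top view. Pressing now.

```bash
python3 - <<'E'
from plant import robot
from h import *
n=robot.nose_length
hit=robot.move_straight(W(-.080,0,.034+n),vel=.03,contact_N=1.2)
s=robot.sense();print(hit,s["tcp_pos"]-[0,0,n],s["wrist_force"])
for z in (.0375,.0355,.034):
    hit=robot.move_straight(W(-.080,0,z+n),vel=.03,contact_N=6)
    s=robot.sense();print(hit,s["t"],s["tcp_pos"]-[0,0,n],s["wrist_force"])
    if hit: break
robot.sleep(1.2)
s=robot.sense();print(s["t"],s["tcp_pos"]-[0,0,n],s["wrist_force"])
f=robot.grab_frame("scene")
cv2.imwrite("pics/press.png",cv2.resize(f["image"][110:290,180:380,::-1],None,fx=2,fy=2))
E
```

```text
True [0.47622655 0.02804362 0.04264904] [ 0.01393409 -0.61662407  0.22910534]
False 5.6 [0.47640223 0.02803052 0.03727035] [-1.83229726  0.47452839  2.25188064]
False 5.85 [0.47657206 0.02807369 0.03606309] [-3.08469819  0.03416874 11.10758124]
False 6.1 [0.47667417 0.02807895 0.0355961 ] [-6.4963276  -1.04517611 21.44950782]
7.3 [0.4766549  0.02808532 0.03560808] [-6.88008166 -0.60597806 22.26449506]
```

View pics/press.png

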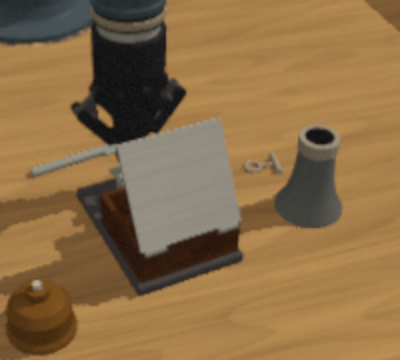

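The lid has sprung up (edge at about (170,130) in the crop). I'll release the tab, rise, and push the edge back.

```bash
python3 - <<'E'
from plant import robot
from h import *
n=robot.nose_length
def st(l): s=robot.sense();print(l,s["t"],(s["tcp_pos"]-[0,0,n]).round(4),s["wrist_force"].round(2))
robot.move_straight(W(-.080,0,.125+n),vel=.08); st("up")
f=robot.grab_frame("scene"); P,_,_=cloud(f)
q=P.reshape(-1,3); c,s_=np.cos(YAW),np.sin(YAW); d=q[:,:2]-C
q=np.c_[d[:,0]*c+d[:,1]*s_,-d[:,0]*s_+d[:,1]*c,q[:,2]]
m=(abs(q[:,1])<.06)&(q[:,0]>0)&(q[:,0]<.09)&(q[:,2]>.07)&(q[:,2]<.16); print("lid top",q[m][:,2].max(),q[m][np.argmax(q[m][:,2])],"y",np.percentile(q[m][:,1],[1,99]))
robot.move_straight(W(-.016,0,.125+n),vel=.1); st("near")
for x in (.02,.05,.07,.085):
    hit=robot.move_straight(W(x,0,.125+n),vel=.05,contact_N=6); st((x,hit))
    if hit: break
f=robot.grab_frame("scene")
cv2.imwrite("pics/push.png",cv2.resize(f["image"][110:290,180:380,::-1],None,fx=2,fy=2))
E
```

```text
up 8.6333 [0.4764 0.028  0.1245] [-1.08 -0.06  0.33]
lid top 0.14772886504950514 [ 0.01648813 -0.05467716  0.14772887] y [-0.05445528  0.05350811]
near 9.475 [0.5395 0.0372 0.1247] [ 0.36 -0.41 -0.22]
(0.02, False) 10.3417 [0.5756 0.0424 0.1248] [-0.85  0.54 -0.45]
(0.05, False) 11.0917 [0.6053 0.0467 0.1248] [-0.53  0.01  0.94]
(0.07, False) 11.6417 [0.6254 0.0496 0.1249] [ 0.18 -0.37  0.62]
(0.085, True) 12.0083 [0.6381 0.0512 0.1246] [-2.82 -0.77  6.12]
```

View pics/push.png

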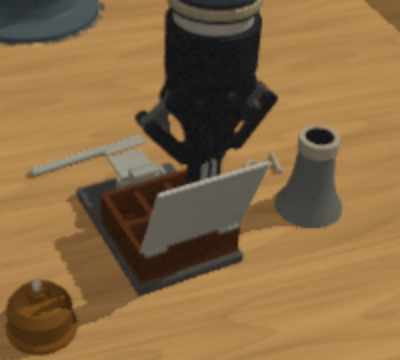

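The lid is past upright. A 6 N upward force stopped the push, probably the lid edge under the finger linkage. I'll back off and check the lid angle.

```bash
python3 - <<'E'
from plant import robot
from h import *
n=robot.nose_length
def st(l): s=robot.sense();print(l,s["t"],(s["tcp_pos"]-[0,0,n]).round(4),s["wrist_force"].round(2))
st("start")
robot.move_straight(W(.02,0,.125+n),vel=.08); st("back")
robot.move_straight(W(-.03,0,.25+n),vel=.15); st("up")
robot.sleep(1.5)
f=robot.grab_frame("scene"); P,_,_=cloud(f)
q=P.reshape(-1,3); c,s_=np.cos(YAW),np.sin(YAW); d=q[:,:2]-C
q=np.c_[d[:,0]*c+d[:,1]*s_,-d[:,0]*s_+d[:,1]*c,q[:,2]]
m=(abs(q[:,1])<.053)&(q[:,0]>.05)&(q[:,0]<.14)&(q[:,2]>.075)&(q[:,2]<.165); l=q[m]
k=np.polyfit(l[:,2],l[:,0],1); print("lid pts",m.sum(),"angle",np.pi/2+np.arctan(k[0]),"top",l[np.argmax(l[:,2])],"y",np.percentile(l[:,1],[1,99]))
cv2.imwrite("pics/open.png",cv2.resize(f["image"][110:290,180:380,::-1],None,fx=2,fy=2))
E
```

```text
start 12.0583 [0.6381 0.0512 0.1246] [-3.6  -1.61  5.83]
back 12.9917 [0.5764 0.0424 0.1251] [-0.05  0.32 -0.38]
up 14.0417 [0.526  0.0351 0.2491] [ 0.37 -0.96 -0.35]
lid pts 1172 angle 1.9111076694493443 top [ 0.10511099 -0.02619323  0.1559646 ] y [-0.05186055  0.05174618]
```

View pics/open.png

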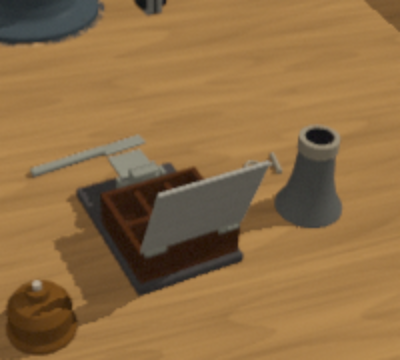

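The lid stands open at about 1.91 rad with the robot clear of it. One last check that nothing shifted, then I'll hand in.

```bash
python3 - <<'E'
from plant import robot
from h import *
f=robot.grab_frame("scene"); g=dict(np.load("scene0.npz"))
a=cv2.cvtColor(f["image"],cv2.COLOR_RGB2GRAY).astype(np.float32);b=cv2.cvtColor(g["image"],cv2.COLOR_RGB2GRAY).astype(np.float32)
for n,(x0,x1,y0,y1) in dict(bell=(312,358,165,228),lamp=(178,222,245,290),key=(300,318,182,200),slick=(192,232,180,200),base=(225,305,232,255)).items():
    A,B=a[y0:y1,x0:x1],b[y0:y1,x0:x1]
    print(n,cv2.phaseCorrelate(A,B,cv2.createHanningWindow(A.shape[::-1],cv2.CV_32F)),"diff",np.abs(A-B).mean())
P,_,_=cloud(f);s=robot.sense();print(s["t"],s["wrist_force"])
robot.close_job()
E
```

```text
bell ((-0.027252190431553913, 0.06834034784095522), 0.9865552208696803) diff 5.227053
lamp ((0.3999260126498676, 0.6219545347145896), 0.8947405085151579) diff 7.043434
key ((0.20791745356812896, 0.3203877829857493), 0.9299310946170195) diff 5.628006
slick ((0.2449285784280839, 0.06572774839049877), 0.7963187628984452) diff 2.255433
base ((-0.3854130883879421, -0.3113266232976244), 0.9086440394322077) diff 6.281522
15.6417 [ 0.10359741 -0.26109132 -0.06894539]
the job is handed in; nothing more can be done
```

The case is open and the job is handed in. With shut fingers I pressed the tab until the lid sprang up, then let go. I pushed the lid edge back past upright and withdrew, and the lid came to rest on its own. It took 15.6 s.

**Last checks:**
- **Lid:** it measured about 1.91 rad, against a stop at 1.92, with the robot clear and wrist force near zero.
- **Nothing shifted:** compared with the first picture, the case base, bell, ring key and pad slick moved less than about half a pixel. The lamp base read about 0.7 pixel. I put that down to changed shadows, but did not check it separately.

**Forces higher than planned:**
- **Tab press:** the 6 N stop did not trigger, because I pressed in separate steps. Force reached about 22 N with the tab at its stop.
- **Lid push:** it stopped just short of its target on a 6 N contact, mostly upward, probably the lid edge touching the finger linkage. I saw no effect on the case.

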